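# Lay the staggered firebrick stop on the torch bench

### The arm

A 6-joint arm with a two-finger parallel gripper is mounted at the origin on the work surface. World frame = base frame: x ahead of the robot, y to its left, z up, the work surface at z = 0. Lengths are in m, angles in rad, forces in N, time in s.
With the tool pointing down it reaches from about 0.375 to 0.975 m from the base axis. Payload 3.8 kg.
Tool frame: the origin (TCP) lies midway between the tips of the shut fingers; the grasp point (between the pads) lies ctrl.grasp_offset behind it (ctrl.grasp_offset is the distance from the TCP to the grasp point, in m); z points along the fingers, y is the direction in which the jaws open and shut (so a half turn about z gives the same grasp; the last joint's range is limited). The gripper opens to 88 mm and grips with 3 to 60 N. Pads are 18 mm wide; open, the fingers measure 123 mm over their backs; the gripper's body (75 mm by 187 mm) begins 45 mm behind the grasp point.
Start: joints at [1.242, 0.264, 1.604, -0, 1.274, -0.037], TCP at [0.194, 0.646, 0.239] pointing down, gripper open.
Joint ranges: [-2.63, 2.63], [-0.94, 2.18], [0.31, 2.57], [-1.31, 4.45], [0, 2.66], [-2.55, 2.55]. Speed limits (rad/s): [2.57, 2.57, 3.14, 3.14, 3.14, 3.14].

### API

Orientations are given as a 3x3 rotation matrix whose columns are the frame's x, y, z axes.
In Python, from rig import telemetry, get_image, get_calibration, ctrl gives the robot as it stands.
- The arm moves only by the shell command python3 -m handwheel 'ROWS' [FORCE]. ROWS is text: rows parted by semicolons, each of 5 numbers parted by spaces: the shift along the tool's x, y, z in mm, then the turn about the tool's z in rad, then the closure, from -1 (fully open) to 1 (shut). In form: tx ty tz spin fingers; .... A call has 1 to 10 rows; each row is the pose to reach, as a shift and turn from the pose commanded when the call began, along the tool's axes at that moment; what a row does not reach only later rows make up. A row lasts 1/10 s, in which the tool goes at most 50 mm and 8.59 degrees, less where a joint would pass 70% of its speed; a pose out of reach is approached as far as the arm can. A call with a gripper value outside its range is refused whole. The fingers move at their own pace and stop on an object; FORCE is the grip in N (left out, the last holds). Time passes only in rows, so rows that repeat a pose let the fingers close. It gives the time, the measured TCP pose, the force and the opening at its end, in the units of the state.
- telemetry.state(): the state, without advancing time (a new reading comes with each control period).
- get_image(name): name is "side" or "top" or "wrist"; returns the picture (420x560x3 uint8, red, green, blue); there is no depth.
- get_calibration(name): a dict with "K" (3x3 intrinsics, pixels), "rvec" (rotation vector, rad) and "tvec" (3), from world to camera coordinates, as OpenCV has them; the wrist camera has in their place "mount" (4x4, takes a point from camera to tool coordinates, whose origin is the TCP and whose axes are the flange's). Camera axes: x right, y down, z forward; pixel columns grow to the right and rows downward; lengths in m; the calibration is good to about 2 mm. A picture is of the moment at which its call begins: read the wrist's pose just before it. get_calibration takes no time and is no camera call.
- ctrl.sign_off(): hands the job in, once; it reports no verdict.
The state is a dict: "t": time; "qpos": joint angles; "joint_vel": joint speeds; "joint_torque": joint torques, N m; "eef_pos": TCP position; "ee_rot": TCP orientation; "force": force on the tool from outside, world axes, zero at the start; "ft_torque": the same for the moment, N m; "opening": finger opening in m.
Only numpy, scipy, OpenCV 4.12 (cv2) and the standard library are available. Lean on these libraries where they do the work, as an engineer would, in place of code of your own. Each camera call takes 0.05 s, during which the arm holds its last target. There are 200 camera calls.

### The job

First clear the cherry-wood paddle off the hearth plate by sliding its blade fully home into the empty slot of the paddle rack. Then build the firebrick stop on the plate: lay the three buff bricks flat and end to end in the three marked places, and lay every white brick there is on top of them in staggered courses, each centred over the joint between two bricks below (two in the second course, a third one on top of those), square with the wall. Leave the glass vase and paperweight standing undisturbed.

Things in the scene. Friction and masses are not known exactly. Their poses are not given: they have to be found in the camera images.
- buff0: One of three always-present dense, tan-brown (buff) firebricks, 100 x 50 x 50 mm, square in section, so any of its long sides may be down. Origin at its centre (25 mm above what it lies on); x along its 100 mm length. About 0.45 kg. Starts lying flat on the bench.
- buff1: One of three always-present dense, tan-brown (buff) firebricks, 100 x 50 x 50 mm, square in section, so any of its long sides may be down. Origin at its centre (25 mm above what it lies on); x along its 100 mm length. About 0.45 kg. Starts lying flat on the bench.
- buff2: One of three always-present dense, tan-brown (buff) firebricks, 100 x 50 x 50 mm, square in section, so any of its long sides may be down. Origin at its centre (25 mm above what it lies on); x along its 100 mm length. About 0.45 kg. Starts lying flat on the bench.
- white0: One of up to three chalk-white, light firebricks, 100 x 50 x 50 mm, square in section, so any of its long sides may be down. Origin at its centre (25 mm above what it lies on); x along its 100 mm length. About 0.2 kg. One to three white bricks are present, lying flat on the bench; an absent one reads None.
- white1: One of up to three chalk-white, light firebricks, 100 x 50 x 50 mm, square in section, so any of its long sides may be down. Origin at its centre (25 mm above what it lies on); x along its 100 mm length. About 0.2 kg. One to three white bricks are present, lying flat on the bench; an absent one reads None.
- white2: One of up to three chalk-white, light firebricks, 100 x 50 x 50 mm, square in section, so any of its long sides may be down. Origin at its centre (25 mm above what it lies on); x along its 100 mm length. About 0.2 kg. One to three white bricks are present, lying flat on the bench; an absent one reads None.
- hearth: Fixed dark steel hearth plate 360 x 110 mm, 6 mm thick, on the bench. Origin at the centre of its underside; x along its 360 mm length (the line of the wall), z up. Yellow painted lines on top outline three brick places end to end along its centre line.
- base0 (a point): Point where the centre of a buff brick belongs in the bottom course: -104 mm along the plate's x, 31 mm above the bench (25 mm above the plate). Axes as the plate's; places are 104 mm apart, so laid bricks stand 4 mm apart.
- base1 (a point): Point where the centre of a buff brick belongs in the bottom course: 0 mm along the plate's x, 31 mm above the bench (25 mm above the plate). Axes as the plate's; places are 104 mm apart, so laid bricks stand 4 mm apart.
- base2 (a point): Point where the centre of a buff brick belongs in the bottom course: 104 mm along the plate's x, 31 mm above the bench (25 mm above the plate). Axes as the plate's; places are 104 mm apart, so laid bricks stand 4 mm apart.
- mid0 (a point): Point where the centre of a white brick belongs in the second course, over the joint between base0 and base1: -52 mm along the plate's x, 81 mm above the bench. Axes as the plate's.
- mid1 (a point): Point where the centre of a white brick belongs in the second course, over the joint between base1 and base2: 52 mm along the plate's x, 81 mm above the bench. Axes as the plate's.
- top (a point): Point where the centre of a third white brick belongs, over the joint between the two bricks of the second course: at the plate's middle, 131 mm above the bench. Axes as the plate's.
- paddle: Loose red-brown wooden paddle, 0.11 kg, lying flat on the hearth plate at the start. Blade 110 x 70 mm, 8 mm thick; handle 110 mm long, 24 wide, 26 high; undersides flush. Origin on the underside, midway across, where blade meets handle; x points to the blade's tip, z up. It balances near the origin; hold it across the handle 20 to 30 mm behind that.
- paddle_tip (a point): Middle of the paddle blade's front edge: 110 mm from the paddle's origin along its x, 4 mm above its underside.
- rack: Fixed plywood paddle rack with a dark floor, 40 mm high. Origin on the bench under the middle of the empty slot's mouth; x points level into the slot, z up. Slot 84 mm wide (y -41 to +43), 95 mm deep, floor at z 14 mm, roof at 32 mm; the floor runs on 47 mm in front of the mouth as a ledge that carries the paddle level. The slot beside it (97 mm to +y) holds a fixed pale paddle.
- vase: Finished amber glass vase, 140 mm high, 80 mm across, standing upright behind the bricks; origin under its foot. Fragile: leave it standing where it is.
- paperweight: Green glass paperweight, 68 mm across, 48 mm high, between the robot and the bricks; origin under it. Leave it where it is.

How it is judged:
On the way, in this order (a step that is already met when the one before it is completed fails the run):
1. the paddle's blade is in the empty slot of the rack (x of paddle_tip in the frame of rack above 0.075 m and y of paddle_tip in the frame of rack between -0.014 and 0.014 m and z of paddle_tip in the frame of rack between 0.012 and 0.034 m and angle between the x axis of paddle and the x axis of rack, either way round below 0.16 rad), for 0.2 s.
2. the three buff bricks lie in the three marked places of the bottom course (((horizontal distance between buff0 and base0 below 0.015 m and z of buff0 in the frame of base0 between -0.008 and 0.008 m) or (horizontal distance between buff0 and base1 below 0.015 m and z of buff0 in the frame of base1 between -0.008 and 0.008 m) or (horizontal distance between buff0 and base2 below 0.015 m and z of buff0 in the frame of base2 between -0.008 and 0.008 m)) and angle between the x axis of each of buff0, buff1, buff2 and the x axis of hearth, either way round below 0.16 rad and ((horizontal distance between buff1 and base0 below 0.015 m and z of buff1 in the frame of base0 between -0.008 and 0.008 m) or (horizontal distance between buff1 and base1 below 0.015 m and z of buff1 in the frame of base1 between -0.008 and 0.008 m) or (horizontal distance between buff1 and base2 below 0.015 m and z of buff1 in the frame of base2 between -0.008 and 0.008 m)) and ((horizontal distance between buff2 and base0 below 0.015 m and z of buff2 in the frame of base0 between -0.008 and 0.008 m) or (horizontal distance between buff2 and base1 below 0.015 m and z of buff2 in the frame of base1 between -0.008 and 0.008 m) or (horizontal distance between buff2 and base2 below 0.015 m and z of buff2 in the frame of base2 between -0.008 and 0.008 m))), for 0.2 s.
At the end, for the whole second after the job is handed in: Paddle blade at least 75 mm into the empty slot and in line with it; buff bricks flat in the three base places, each white brick flat in a mid or the top place, all within 15 mm sideways, 8 mm in height and 9 degrees of the wall's line; all released and at rest (all of step 1 and all of step 2 and ((horizontal distance between white0 and mid0 below 0.015 m and z of white0 in the frame of mid0 between -0.008 and 0.008 m) or (horizontal distance between white0 and mid1 below 0.015 m and z of white0 in the frame of mid1 between -0.008 and 0.008 m) or (horizontal distance between white0 and top below 0.015 m and z of white0 in the frame of top between -0.008 and 0.008 m)) and angle between the x axis of each of white0, white1, white2 and the x axis of hearth, either way round below 0.16 rad and ((horizontal distance between white1 and mid0 below 0.015 m and z of white1 in the frame of mid0 between -0.008 and 0.008 m) or (horizontal distance between white1 and mid1 below 0.015 m and z of white1 in the frame of mid1 between -0.008 and 0.008 m) or (horizontal distance between white1 and top below 0.015 m and z of white1 in the frame of top between -0.008 and 0.008 m)) and ((horizontal distance between white2 and mid0 below 0.015 m and z of white2 in the frame of mid0 between -0.008 and 0.008 m) or (horizontal distance between white2 and mid1 below 0.015 m and z of white2 in the frame of mid1 between -0.008 and 0.008 m) or (horizontal distance between white2 and top below 0.015 m and z of white2 in the frame of top between -0.008 and 0.008 m)) and linear speed of each of buff0, buff1, buff2, white0, white1, white2, paddle below 0.02 m/s); the robot touches nothing.
It fails at once if a glass piece is knocked over or pushed away (distance of any of vase, paperweight from where it was at the start of the episode above 0.05 m or angle between vase's own z axis and vertical above 0.5 rad).
Of white0, white1, white2 only 1 to 3 are there at a start; the rules pass over those that are not, and their reading is None.
At some moment in a run one of white0, white1, white2 may be knocked a few centimetres aside while the robot is not near it.
Once in a run the grip may slacken for a moment while it holds something.
It also fails if it takes over 210 s, if anything falls off the work surface, if the arm or the gripper's body presses on something with over 40 N, if the wrist force passes 120 N, or if a joint passes its speed limit or range.

## Working session

There is one attempt and no reset: what is moved stays moved. The work goes in short steps, Python scripts to look and compute and a shell command to move; the robot and the scene stay as the last step left them, time stands still between calls to the robot, and variables do not carry over. Pictures are saved under pics/ and viewed, about 12 in all and at most 16, crops included, and the job is handed in when it is done.

```bash
mkdir -p pics; ls; cat > h.py <<'E'
import numpy as np, cv2
from rig import telemetry, get_image, get_calibration, ctrl
def cam(n,st=None):
    c=get_calibration(n);K=np.array(c["K"])
    if n=="wrist":
        st=st or telemetry.state();M=np.array(c["mount"]);T=np.eye(4);T[:3,:3]=st["ee_rot"];T[:3,3]=st["eef_pos"];T=T@M
        R=T[:3,:3].T;return K,R,-R@T[:3,3]
    return K,cv2.Rodrigues(np.array(c["rvec"],float))[0],np.array(c["tvec"],float).ravel()
def ray(cm,uv,z):
    K,R,t=cm;uv=np.atleast_2d(uv).astype(float);d=np.c_[uv,np.ones(len(uv))]@np.linalg.inv(K).T@R
    o=-R.T@t;return (o+d*((z-o[2])/d[:,2])[:,None])[:,:2]
def proj(cm,P):
    K,R,t=cm;p=(np.atleast_2d(P)@R.T+t)@K.T;return p[:,:2]/p[:,2:]
def save(im,n): cv2.imwrite("pics/"+n,cv2.cvtColor(im,cv2.COLOR_RGB2BGR))
E
python3 - <<'E'
from h import *
s=telemetry.state();print(s,ctrl.grasp_offset)
for n in("top","side"):
    im=get_image(n);save(im,n+"0.png");np.save(n+"0.npy",im)
    K,R,t=cam(n);print(n,K[0,0],-R.T@t,R[2])
print(get_calibration("wrist"))
E
```

```text
pics
{'t': 0.0, 'qpos': array([ 1.24209088e+00,  2.64770857e-01,  1.60535065e+00,  2.33518587e-05,
        1.27366985e+00, -3.68897211e-02]), 'joint_vel': array([-0.00141116, -0.00068854,  0.00052484, -0.00086932, -0.00096001,
        0.0021284 ]), 'joint_torque': array([ 1.18575630e-03, -5.02107310e+01, -3.56882930e+01,  7.28838402e-02,
        2.93120672e-02, -1.81556306e-04]), 'eef_pos': array([0.19395612, 0.64581116, 0.23738866]), 'ee_rot': array([[-9.57721072e-01,  2.87697434e-01, -7.30915793e-04],
       [ 2.87698344e-01,  9.57718833e-01, -2.07378330e-03],
       [ 1.03389686e-04, -2.19638923e-03, -9.99997583e-01]]), 'force': array([ 0.61781951,  1.01529938, -0.62991982]), 'ft_torque': array([ 0.00447083, -0.05012364, -0.01296868]), 'opening': 0.08825774615961043} 0.0187
top 450.6614164607197 [ 0.45283767 -0.00652374  1.17846357] [ 0.10214573 -0.01893813 -0.99458916]
side 427.5278519390403 [ 0.17760204 -0.71416672  0.87316642] [ 0.33490004  0.62487902 -0.70524334]
{'K': array([[350.35476141,   0.        , 277.19514431],
       [  0.        , 350.35476141, 209.20254546],
       [  0.        ,   0.        ,   1.        ]]), 'mount': array([[-2.16752516e-05, -9.52878689e-01, -3.03351618e-01,
         7.78322363e-02],
       [ 9.99998025e-01, -6.23487928e-04,  1.88702850e-03,
        -5.21099532e-05],
       [-1.98724532e-03, -3.03350978e-01,  9.52876820e-01,
        -1.45671305e-01],
       [ 0.00000000e+00,  0.00000000e+00,  0.00000000e+00,
         1.00000000e+00]])}
```

View pics/top0.png

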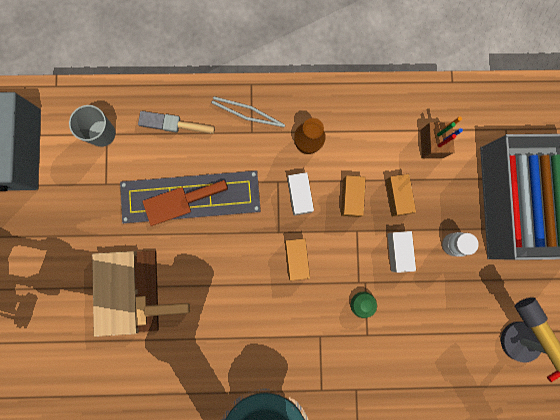

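View pics/side0.png

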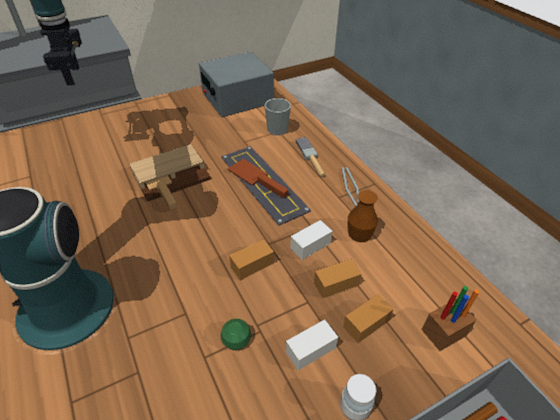

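Top view: the hearth is at about (190,197) with the red paddle on it. The rack is at (115,293), its mouth facing right and the empty slot in the upper half, with the pale paddle's handle at (170,310). There are two whites, at (301,194) and (403,251), and three buffs, at (354,196), (401,194) and (297,259). The vase is at (309,135) and the paperweight at (364,305).

```bash
cat >> h.py <<'E'
def rects(cm,mask,z,amin):
    out=[]
    for c in cv2.findContours(mask.astype(np.uint8),cv2.RETR_EXTERNAL,cv2.CHAIN_APPROX_NONE)[0]:
        if cv2.contourArea(c)<amin: continue
        w=ray(cm,c[:,0],z);(cx,cy),(a,b),th=cv2.minAreaRect((w*1000).astype(np.float32))
        if a<b:a,b,th=b,a,th+90
        out.append((round(cx),round(cy),round(a),round(b),round(((th+90)%180)-90,1),tuple(c[:,0].mean(0).round().astype(int))))
    return out
E
python3 - <<'E'
from h import *
im=np.load("top0.npy");cm=cam("top");hsv=cv2.cvtColor(im,cv2.COLOR_RGB2HSV)
for p in [(354,190),(354,210),(401,190),(401,208),(297,255),(297,273),(330,215),(330,270),(380,200),(380,230),(170,205),(210,190),(140,190),(115,290),(147,260),(147,330),(170,310),(120,275)]: print(p,hsv[p[1],p[0]])
H,S,V=[hsv[...,i].astype(int) for i in range(3)]
k=np.ones((3,3),np.uint8)
print("white",rects(cm,(S<40)&(V>190),.05,200))
pad=cv2.morphologyEx(((H<9)&(S>150)&(V>60)).astype(np.uint8),cv2.MORPH_OPEN,k)
print("pad",rects(cm,pad,.014,200))
h=((S<110)&(V<120));h[:150]=0;h[240:]=0;h[:,:110]=0;h[:,270:]=0
print("hearth",rects(cm,h,.006,300))
y=((H>20)&(H<35)&(S>130));print("yellow",rects(cm,y,.006,10))
save(cv2.resize(im[235:350,70:210],None,fx=5,fy=5,interpolation=cv2.INTER_CUBIC),"rack.png")
E
```

```text
(354, 190) [ 16 168 203]
(354, 210) [ 15 170 207]
(401, 190) [ 16 175 194]
(401, 208) [ 15 165 201]
(297, 255) [ 16 167 206]
(297, 273) [ 16 169 208]
(330, 215) [ 14 155 150]
(330, 270) [ 14 147 185]
(380, 200) [ 14 149 156]
(380, 230) [ 13 147  99]
(170, 205) [  9 196 155]
(210, 190) [  9 183 162]
(140, 190) [ 26 178 172]
(115, 290) [ 16 106 128]
(147, 260) [ 11 163 105]
(147, 330) [ 11 169 104]
(170, 310) [ 15 127 141]
(120, 275) [ 16 100 138]
white [(471, -517, 52, 51, 42.9, (np.int64(467), np.int64(243))), (454, -355, 100, 48, 3.2, (np.int64(404), np.int64(251))), (607, -100, 98, 48, 8.5, (np.int64(301), np.int64(193)))]
pad [(582, -667, 238, 15, 0.1, (np.int64(515), np.int64(200)))]
hearth [(600, 291, 99, 49, -85.8, (np.int64(146), np.int64(197))), (615, 83, 100, 49, -86.1, (np.int64(231), np.int64(194))), (607, 187, 360, 111, -86.1, (np.int64(192), np.int64(195)))]
yellow [(215, -733, 104, 43, 28.7, (np.int64(548), np.int64(343))), (601, 276, 137, 60, -86.0, (np.int64(147), np.int64(195))), (636, 169, 71, 5, -86.0, (np.int64(196), np.int64(185))), (612, 110, 162, 60, -85.6, (np.int64(228), np.int64(197)))]
```

View pics/rack.png

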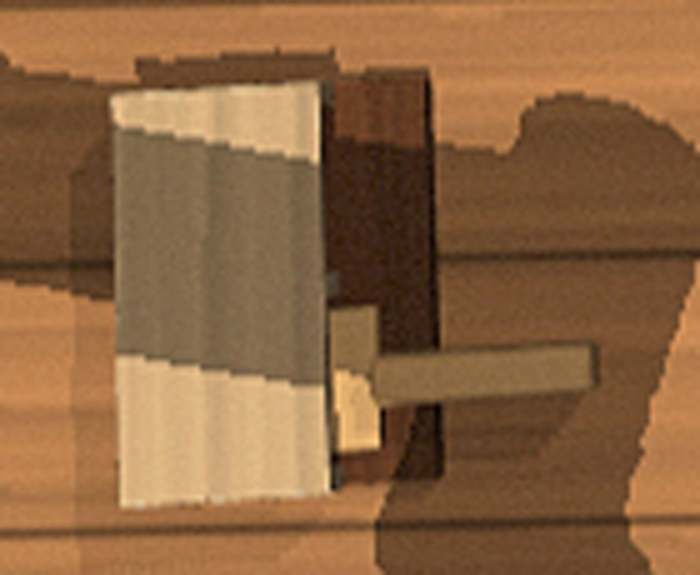

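```bash
python3 - <<'E'
from h import *
im=np.load("top0.npy");cm=cam("top");hsv=cv2.cvtColor(im,cv2.COLOR_RGB2HSV)
H,S,V=[hsv[...,i].astype(int) for i in range(3)]
k=np.ones((3,3),np.uint8)
q=np.array([[322,82],[332,492],[111,96],[121,505]])/5+[70,235]
print("roof mouthtop,mouthbot,backtop,backbot\n",(ray(cm,q,.04)*1000).round())
print("ledge front (z14)\n",(ray(cm,np.array([[430,70],[441,478]])/5+[70,235],.014)*1000).round())
print("pale handle\n",(ray(cm,np.array([[375,379],[597,364]])/5+[70,235],.04)*1000).round())
b=cv2.morphologyEx(((H>13)&(H<19)&(S>158)&(V>180)).astype(np.uint8),cv2.MORPH_OPEN,k);b[:160]=0;b[290:]=0;b[:,:270]=0;b[:,430:]=0
print("buff",rects(cm,b,.05,250))
p=((H<12)&(S>165)&(V>40)).astype(np.uint8);p[:170]=0;p[230:]=0;p[:,:125]=0;p[:,255:]=0
p=cv2.morphologyEx(p,cv2.MORPH_OPEN,k)
print("pad all",rects(cm,p,.014,100))
bl=cv2.morphologyEx(p,cv2.MORPH_OPEN,np.ones((13,13),np.uint8));print("blade",rects(cm,bl,.014,100))
hd=cv2.morphologyEx(p&~cv2.dilate(bl,np.ones((7,7),np.uint8)),cv2.MORPH_OPEN,k);print("handle",rects(cm,hd,.032,30))
g=((H>45)&(H<85)&(S>100));print("pw",rects(cm,g,.024,100))
im2=im.copy();im2[(p>0)&(bl==0)]=[0,255,0];im2[b>0]=[0,0,255];im2[bl>0]=[255,0,255]
save(cv2.resize(im2[150:290,110:430],None,fx=2.4,fy=2.4),"m.png")
E
```

```text
roof mouthtop,mouthbot,backtop,backbot
 [[466. 319.]
 [265. 311.]
 [461. 424.]
 [261. 414.]]
ledge front (z14)
 [[471. 271.]
 [267. 264.]]
pale handle
 [[319. 291.]
 [324. 182.]]
buff [(440, -88, 98, 48, 5.2, (np.int64(297), np.int64(259))), (598, -236, 97, 48, -5.3, (np.int64(354), np.int64(195))), (599, -360, 96, 48, 7.4, (np.int64(402), np.int64(193)))]
pad all [(599, 195, 218, 70, -71.2, (np.int64(182), np.int64(200)))]
blade [(582, 243, 114, 71, -72.9, (np.int64(167), np.int64(206)))]
handle [(618, 136, 97, 25, -70.7, (np.int64(208), np.int64(191)))]
pw [(322, -255, 64, 62, 88.9, (np.int64(363), np.int64(305))), (583, -766, 237, 21, -4.8, (np.int64(557), np.int64(199)))]
```

View pics/m.png

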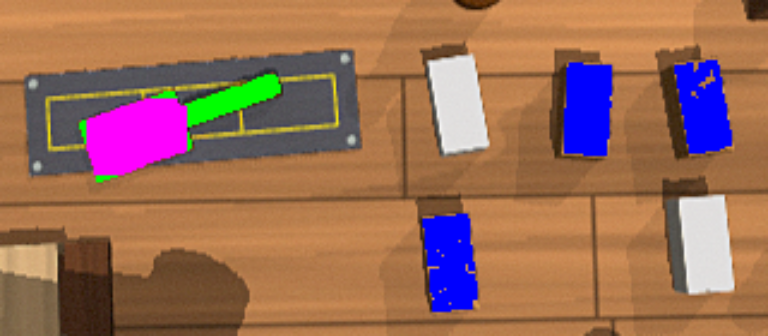

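```bash
cat > d.py <<'E'
# usage: d.py x y z axis_deg (mm; TCP target, tool x line in world, mod 180) -> shift/spin
import sys
from h import *
s=telemetry.state();x,y,z,a=map(float,sys.argv[1:5]);R=np.array(s["ee_rot"]);p=np.array(s["eef_pos"])*1000
d=R.T@(np.array([x,y,z])-p);cur=np.degrees(np.arctan2(R[1,0],R[0,0]));w=(a-cur+90)%180-90
print("t",round(s["t"],1),"pos",p.round(1),"yaw",cur.round(1),"| shift",d.round(1),"dist",np.linalg.norm(d).round(),"spin",round(np.radians(-w),3),"q6",round(s["qpos"][5],2),"tilt",R[2].round(3),"F",np.round(s["force"],1),"op",round(s["opening"]*1000,1))
E
python3 d.py 608 167 150 108.7
```

```text
t 0.1 pos [194.  645.9 237.5] yaw 163.3 | shift [-534.3 -339.4   88.2] dist 639.0 spin 0.953 q6 -0.04 tilt [ 0.    -0.002 -1.   ] F [ 0.1 -0.5 -0. ] op 88.1
```

```bash
G="-534 -339 88 0.953 -1"; python3 -m handwheel '-534 -339 88 0.953 -1;-534 -339 88 0.953 -1;-534 -339 88 0.953 -1;-534 -339 88 0.953 -1;-534 -339 88 0.953 -1;-534 -339 88 0.953 -1;-534 -339 88 0.953 -1;-534 -339 88 0.953 -1;-534 -339 88 0.953 -1;-534 -339 88 0.953 -1' 20; python3 d.py 608 167 150 108.7
```

```text
t: 1.1
eef_pos: [0.519, 0.2701, 0.1692]
ee_rot: [[-0.32, 0.947, -0.0], [0.947, 0.32, -0.0], [0.0, -0.0, -1.0]]
force: [0.4, 0.5, -1.0]
opening: 0.0882
t 1.1 pos [519.  270.1 169.2] yaw 108.7 | shift [-126.2   51.3   19.2] dist 138.0 spin -0.0 q6 0.11 tilt [ 0. -0. -1.] F [ 0.4  0.5 -1. ] op 88.2
```

```bash
python3 -m handwheel '-126 51 19 0 -1;-126 51 19 0 -1;-126 51 19 0 -1;-126 51 19 0 -1;-126 51 19 0 -1' | head -2; python3 - <<'E'
from h import *
s=telemetry.state();cm=cam("wrist",s);im=get_image("wrist");save(im,"w1.png");np.save("w1.npy",im);print(s["eef_pos"])
hsv=cv2.cvtColor(im,cv2.COLOR_RGB2HSV);H,S,V=[hsv[...,i].astype(int) for i in range(3)]
p=((H<12)&(S>165)&(V>40)).astype(np.uint8)
k=np.ones((3,3),np.uint8);p=cv2.morphologyEx(p,cv2.MORPH_OPEN,k)
print(rects(cm,p,.02,1500))
print(proj(cm,[[.6,.191,.014],[.608,.167,.032]]).round())
E
```

```text
t: 1.6
eef_pos: [0.6067, 0.1681, 0.1499]
[0.60667801 0.16809701 0.14989464]
[(598, 227, 53, 50, -71.1, (np.int64(289), np.int64(122)))]
[[277. 168.]
 [277. 205.]]
```

View pics/w1.png

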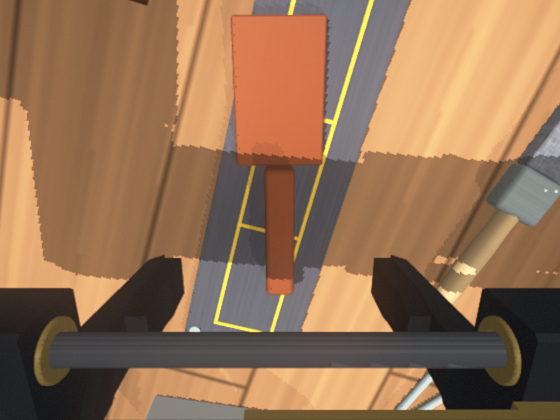

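The blade spans (233–326, 16–163) and the handle runs down column 280 to row 293. It lines up with the tool to within about 1 mm, so I'm descending.

```bash
python3 -m handwheel '0 1 50 0 -1;0 1 100 0 -1;0 1 125 0 -1;0 1 139 0 -1;0 1 140 0 -1;0 1 140 0 1;0 1 140 0 1;0 1 140 0 1;0 1 140 0 1;0 1 140 0 1' 25; python3 d.py 608 167 10 108.7
```

```text
t: 2.65
eef_pos: [0.6085, 0.1693, 0.0117]
ee_rot: [[-0.32, 0.947, 0.001], [0.947, 0.32, 0.0], [-0.0, 0.001, -1.0]]
force: [0.2, -0.8, 0.2]
opening: 0.0502
t 2.6 pos [608.5 169.3  11.7] yaw 108.7 | shift [-2.  -1.2  1.7] dist 3.0 spin -0.001 q6 -0.09 tilt [-0.     0.001 -1.   ] F [ 0.2 -0.8  0.2] op 50.2
```

```bash
python3 -m handwheel '0 0 0 0 1;0 0 0 0 1;0 0 0 0 1;0 0 0 0 1;0 0 0 0 1;0 0 -10 0 1;0 0 -40 0 1;0 0 -80 0 1;0 0 -110 0 1'; python3 d.py 415 217 120 92.3
```

```text
t: 3.55
eef_pos: [0.6083, 0.1694, 0.1233]
ee_rot: [[-0.32, 0.947, 0.001], [0.947, 0.32, 0.0], [-0.0, 0.001, -1.0]]
force: [0.5, 0.1, -0.7]
opening: 0.0239
t 3.5 pos [608.3 169.4 123.3] yaw 108.7 | shift [ 107.  -167.9    3. ] dist 199.0 spin 0.286 q6 -0.09 tilt [-0.     0.001 -1.   ] F [ 0.5  0.1 -0.7] op 23.9
```

```bash
python3 d.py 420.3 158.7 80 92.3 | sed 's/F.*//'
```

```text
t 3.5 pos [608.3 169.4 123.3] yaw 108.7 | shift [  50.1 -181.6   43. ] dist 193.0 spin 0.286 q6 -0.09 tilt [-0.     0.001 -1.   ]
```

```bash
python3 -m handwheel '50 -181 0 0.286 1;50 -181 0 0.286 1;50 -181 0 0.286 1;50 -181 0 0.286 1;50 -181 43 0.286 1;50 -181 43 0.286 1;50 -181 43 0.286 1'|head -2; python3 d.py 420.3 158.7 80 92.3 ;python3 - <<'E'
from h import *
s=telemetry.state();cm=cam("wrist",s);im=get_image("wrist");save(im,"w2.png");np.save("w2.npy",im)
u=np.array([-.04,.999]);v=np.array([-.999,-.04]);o=np.array([.415,.3165])
for x,y,z in[(0,-.052,.04),(0,.149,.04),(-.047,-.052,.014),(-.047,0.001,.014),(0,0.001,.04)]: print(x,y,proj(cm,np.r_[o+u*x+v*y,z]).round())
E
```

```text
t: 4.25
eef_pos: [0.4199, 0.1585, 0.0779]
t 4.2 pos [419.9 158.5  77.9] yaw 92.3 | shift [ 0.2  0.5 -2.1] dist 2.0 spin -0.0 q6 0.27 tilt [-0.    -0.002 -1.   ] F [ 0.9  0.3 -0.6] op 23.5
0 -0.052 [[399. -96.]]
0 0.149 [[-67. -96.]]
-0.047 -0.052 [[374.  35.]]
-0.047 0.001 [[277.  35.]]
0 0.001 [[276. -96.]]
```

View pics/w2.png

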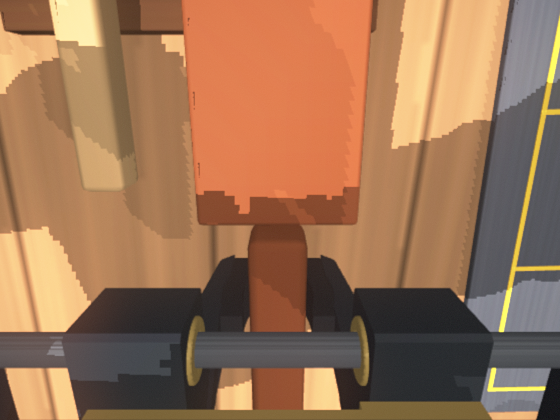

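The ledge's right front corner is at (375,31), against a predicted (374,35), so the rack pose holds. The paddle sits straight, with its blade base at (278,224).

```bash
python3 - <<'E'
from h import *
s=telemetry.state();cm=cam("wrist",s);p=s["eef_pos"]
for uv in [(278,224),(198,222),(358,222),(187,20),(373,20)]: print(uv,((ray(cm,uv,p[2]+.0025)[0]-p[:2])*1000).round(1))
E
```

```text
(278, 224) [ 0.2 26.4]
(198, 222) [-34.5  25.9]
(358, 222) [34.8 28.6]
(187, 20) [-36.3 104.3]
(373, 20) [ 31.7 107.1]
```

```bash
python3 -m handwheel '0 0 30 0 1;0 0 50 0 1;0 0 56 0 1;0 0 56 0 1'|grep -E 'pos|force'; python3 -m handwheel '15 0 0 0 1;30 0 0 0 1;45 0 0 0 1;55 0 0 0 1;65 0 0 0 1;65 0 0 0 1' ; python3 d.py 416.5 249.5 22 92.3
```

```text
eef_pos: [0.421, 0.1587, 0.0218]
force: [-0.4, 0.5, -0.3]
t: 5.3
eef_pos: [0.4187, 0.2248, 0.0226]
ee_rot: [[-0.041, 0.999, 0.001], [0.999, 0.041, 0.001], [0.001, 0.002, -1.0]]
force: [-0.2, 0.8, -0.6]
opening: 0.0239
t 5.3 pos [418.7 224.8  22.6] yaw 92.4 | shift [24.7 -1.1  0.6] dist 25.0 spin 0.001 q6 0.4 tilt [ 0.001  0.002 -1.   ] F [-0.2  0.8 -0.6] op 23.9
```

```bash
python3 -m handwheel '12 -1 0 0 1;24 -1 0 0 1;34 -1 0 0 1;40 -1 0 0 1;44 -1 0 0 1;44 -1 0 0 1' ; python3 -m handwheel '2 0 0 0 1;4 0 0 0 1;4 0 0 0 1' | grep -E 'pos|force'
```

```text
t: 5.9
eef_pos: [0.415, 0.268, 0.0218]
ee_rot: [[-0.041, 0.999, -0.0], [0.999, 0.041, -0.0], [-0.0, -0.0, -1.0]]
force: [0.0, -0.2, -1.3]
opening: 0.0237
eef_pos: [0.4149, 0.2715, 0.0218]
force: [0.3, -0.4, -0.7]
```

```bash
python3 -m handwheel '2 0 1.5 0 1;2 0 1.5 0 0;2 0 1.5 0 0;2 0 1.5 0 -0.1;2 0 1.5 0 -0.1;2 0 -15 0 -0.1;2 0 -50 0 -0.1;2 0 -100 0 -0.5;2 0 -140 0 -1;2 0 -140 0 -1'; python3 - <<'E'
from h import *
im=get_image("top");save(cv2.resize(im[150:350,70:350],None,fx=2.5,fy=2.5,interpolation=cv2.INTER_CUBIC),"t1.png");np.save("t1.npy",im)
E
```

```text
t: 7.2
eef_pos: [0.419, 0.276, 0.1689]
ee_rot: [[-0.04, 0.999, 0.011], [0.999, 0.04, 0.007], [0.006, 0.011, -1.0]]
force: [-0.3, -0.2, -0.3]
opening: 0.0702
```

View pics/t1.png

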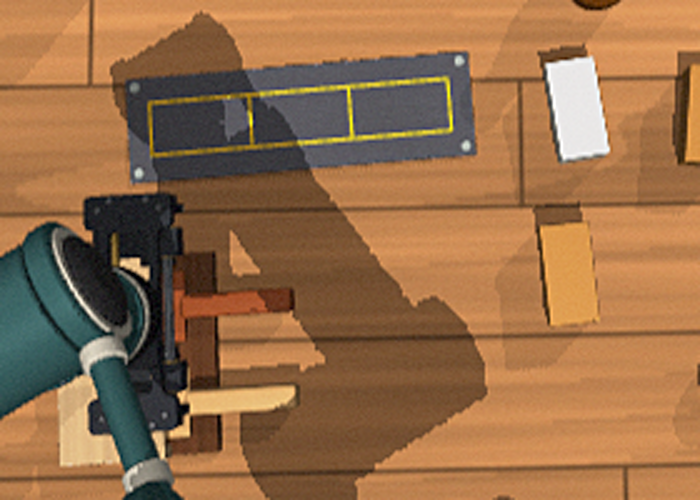

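The plate is clear and the red handle, ending at (293,299), is as deep as the pale one. Next, the bricks.

```bash
python3 d.py 440 -88 100 5.2; python3 - <<'E'
from h import *
im=np.load("t1.npy");cm=cam("top");hsv=cv2.cvtColor(im,cv2.COLOR_RGB2HSV);H,S,V=[hsv[...,i].astype(int) for i in range(3)]
y=((H>20)&(H<35)&(S>130)&(V>90)).astype(np.uint8);y[:,:120]=0;y[:,260:]=0;print(rects(cm,y,.006,10))
E
```

```text
t 7.2 pos [417.3 275.  165.8] yaw 92.3 | shift [-363.8    7.7   64.4] dist 370.0 spin 1.52 q6 0.49 tilt [ 0.004  0.007 -1.   ] F [ 0.7 -0.   0.2] op 74.0
[(607, 187, 316, 60, -86.1, (np.int64(178), np.int64(197)))]
```

```bash
python3 -m handwheel '-364 8 -10 1.52 -1;-364 8 -10 1.52 -1;-364 8 -10 1.52 -1;-364 8 -10 1.52 -1;-364 8 10 1.52 -1;-364 8 64 1.52 -1;-364 8 64 1.52 -1;-364 8 64 1.52 -1;-364 8 64 1.52 -1;-364 8 64 1.52 -1' |head -2; python3 d.py 440 -88 100 5.2
cat > look.py <<'E'
# wrist look at brick: look.py buff|white ztop_mm
import sys
from h import *
s=telemetry.state();cm=cam("wrist",s);im=get_image("wrist");np.save("wl.npy",im)
hsv=cv2.cvtColor(im,cv2.COLOR_RGB2HSV);H,S,V=[hsv[...,i].astype(int) for i in range(3)]
z=float(sys.argv[2])/1000
m=((S<50)&(V>120)) if sys.argv[1]=="white" else ((H>13)&(H<19)&(S>158)&(V>(int(sys.argv[3]) if len(sys.argv)>3 else 170)))
m=cv2.morphologyEx(m.astype(np.uint8),cv2.MORPH_OPEN,np.ones((5,5),np.uint8))
for r in rects(cm,m,z,2500): print(r)
im=im.copy();im[m>0]=im[m>0]//2+np.array([0,0,127],np.uint8);save(im,"wl.png")
E
python3 look.py buff 50
```

```text
t: 8.25
eef_pos: [0.4349, -0.0905, 0.095]
t 8.2 pos [434.9 -90.5  95. ] yaw 5.8 | shift [ 5.3 -2.  -5.1] dist 8.0 spin 0.011 q6 1.21 tilt [-0.005 -0.002 -1.   ] F [ 0.1 -0.2  0.3] op 88.0
```

```bash
python3 -m handwheel '0 0 0 0 -1;0 0 0 0 -1'|head -2; python3 look.py buff 50 70; python3 -c "
import numpy as np,cv2;im=np.load('wl.npy');h=cv2.cvtColor(im,cv2.COLOR_RGB2HSV)
for r in range(20,300,40): print(r,[tuple(map(int,h[r,c])) for c in (120,200,277,350,430)])"; cp pics/wl.png pics/w3.png
```

```text
t: 8.5
eef_pos: [0.4366, -0.0895, 0.097]
20 [(13, 132, 114), (14, 132, 118), (13, 119, 103), (21, 13, 138), (13, 129, 176)]
60 [(14, 132, 118), (14, 133, 119), (13, 129, 103), (14, 125, 108), (14, 134, 156)]
100 [(13, 133, 121), (13, 130, 106), (14, 126, 93), (13, 136, 107), (13, 131, 166)]
140 [(13, 131, 132), (14, 133, 136), (16, 151, 110), (14, 131, 136), (14, 132, 218)]
180 [(13, 132, 126), (14, 131, 179), (16, 152, 144), (14, 131, 214), (14, 130, 220)]
220 [(13, 132, 126), (14, 132, 188), (17, 144, 231), (14, 132, 219), (14, 129, 225)]
260 [(14, 131, 123), (14, 132, 190), (17, 140, 232), (13, 131, 210), (14, 133, 205)]
```

View pics/w3.png

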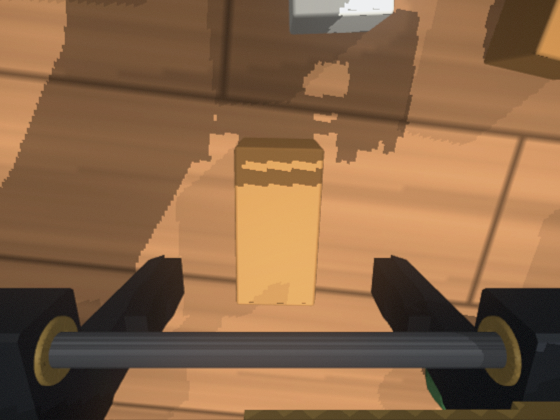

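The brick's top face spans (235–322, 148) to (238–315, 303), centred between the fingers. I'll fix the mask to use hue at or above 15.

```bash
sed -i 's/^m=.*/m=((S<50)\&(V>110)) if sys.argv[1]=="white" else ((H>=15)\&(H<20)\&(S>132)\&(V>60))/' look.py; python3 look.py buff 50; python3 - <<'E'
from h import *
s=telemetry.state();cm=cam("wrist",s)
w=ray(cm,[(236,148),(322,148),(238,303),(315,303)],.05)*1000;print(w.round(),w.mean(0))
E
python3 d.py 440 -88 10 5.2
```

```text
(444, -88, 105, 50, 5.4, (np.int64(277), np.int64(221)))
(560, -204, 42, 35, 85.1, (np.int64(527), np.int64(39)))
[[ 488.  -61.]
 [ 493. -108.]
 [ 390.  -70.]
 [ 396. -118.]] [441.72725717 -89.29202021]
t 8.6 pos [437.1 -89.5  97.6] yaw 6.5 | shift [ 3.1 -1.2 87.5] dist 88.0 spin 0.023 q6 1.2 tilt [-0. -0. -1.] F [-0.5 -0.3 -0.6] op 88.3
```

```bash
python3 -m handwheel '3 -1 40 0.02 -1;3 -1 75 0.02 -1;3 -1 86 0.02 -1;3 -1 87 0.02 0;3 -1 87 0.02 1;3 -1 87 0.02 1;3 -1 87 0.02 1;3 -1 87 0.02 1;3 -1 87 0.02 1;3 -1 87 0.02 1' 40 | grep -E 'pos|force|open'; python3 -m handwheel '0 0 0 0 1;0 0 -10 0 1;0 0 -50 0 1;0 0 -100 0 1;0 0 -110 0 1' | grep -E 'pos|force|open';python3 d.py 600 291 60 93.9
```

```text
eef_pos: [0.4412, -0.0888, 0.0119]
force: [-0.8, 0.2, 5.6]
opening: 0.0497
eef_pos: [0.4435, -0.0894, 0.126]
force: [1.7, -0.6, -4.6]
opening: 0.0501
t 10.1 pos [443.5 -89.4 126. ] yaw 5.2 | shift [ 189.8 -364.8   66.5] dist 417.0 spin -1.548 q6 1.23 tilt [ 0.008  0.003 -1.   ] F [ 1.7 -0.6 -4.6] op 50.1
```

```bash
python3 -m handwheel '190 -365 0 -1.548 1;190 -365 0 -1.548 1;190 -365 0 -1.548 1;190 -365 0 -1.548 1;190 -365 0 -1.548 1;190 -365 0 -1.548 1;190 -365 0 -1.548 1;190 -365 0 -1.548 1;190 -365 30 -1.548 1;190 -365 66 -1.548 1' | grep -E 'pos|force|open';python3 d.py 600 291 60 93.9
```

```text
eef_pos: [0.598, 0.2956, 0.0544]
force: [-0.4, 0.2, -5.7]
opening: 0.0496
t 11.1 pos [598.  295.6  54.4] yaw 91.7 | shift [-4.7  1.9 -5.6] dist 8.0 spin -0.039 q6 0.39 tilt [ 0.002  0.004 -1.   ] F [-0.4  0.2 -5.7] op 49.6
```

```bash
python3 -m handwheel '0 0 0 0 1;0 0 0 0 1;0 0 0 0 1' | grep -E 'pos|force|open';python3 d.py 600 291 19 93.9
```

```text
eef_pos: [0.597, 0.292, 0.0557]
force: [0.9, -0.0, -4.5]
opening: 0.0499
t 11.4 pos [597.  292.   55.7] yaw 91.0 | shift [-1.1  3.  36.7] dist 37.0 spin -0.051 q6 0.4 tilt [ 0.     0.001 -1.   ] F [ 0.9 -0.  -4.5] op 49.9
```

```bash
python3 -m handwheel '-1 3 15 -0.05 1;-1 3 28 -0.05 1;-1 3 34 -0.05 1;-1 3 37 -0.05 1;-1 3 37 -0.05 1' | grep -E 'pos|force|open';python3 d.py 600 291 18 93.9
```

```text
eef_pos: [0.5996, 0.2912, 0.0184]
force: [0.0, -0.3, -6.2]
opening: 0.0495
t 11.9 pos [599.6 291.2  18.4] yaw 94.0 | shift [-0.3  0.4  0.4] dist 1.0 spin 0.001 q6 0.35 tilt [ 0.     0.001 -1.   ] F [ 0.  -0.3 -6.2] op 49.5
```

Lower slightly, release, lift, and look.

```bash
python3 -m handwheel '0 0 1 0 1;0 0 1 0 -0.5;0 0 1 0 -0.5;0 0 1 0 -0.5;0 0 1 0 -0.5;0 0 -20 0 -0.7;0 0 -60 0 -1;0 0 -85 0 -1;0 0 -85 0 -1' | grep -E 'pos|force|open'; python3 look.py buff 56; python3 d.py 598 -236 110 -5.3
```

```text
eef_pos: [0.6028, 0.2928, 0.1083]
force: [0.6, 0.9, -0.4]
opening: 0.0883
(601, 293, 105, 49, -86.0, (np.int64(272), np.int64(227)))
t 12.8 pos [601.3 292.2 105.7] yaw 94.0 | shift [-526.6  -40.2   -5.6] dist 528.0 spin -1.408 q6 0.35 tilt [ 0.002  0.005 -1.   ] F [-0.9 -0.1  0.1] op 88.4
```

```bash
python3 -m handwheel '-527 -40 -25 -1.408 -1;-527 -40 -25 -1.408 -1;-527 -40 -25 -1.408 -1;-527 -40 -25 -1.408 -1;-527 -40 -25 -1.408 -1;-527 -40 -25 -1.408 -1;-527 -40 -25 -1.408 -1;-527 -40 -25 -1.408 -1;-527 -40 -25 -1.408 -1;-527 -40 -25 -1.408 -1'|grep pos; python3 -m handwheel '-40 0 0 0 -1;-40 0 0 0 -1;-40 0 0 0 -1' >/dev/null;  python3 d.py 598 -236 110 -5.3
```

```text
eef_pos: [0.5952, -0.1908, 0.1234]
t 14.2 pos [ 635.6 -193.2  123.1] yaw 174.6 | shift [ 33.4 -46.1  13.2] dist 58.0 spin -0.001 q6 -1.81 tilt [ 0.004  0.001 -1.   ] F [-0.5  0.1 -0.1] op 88.4
```

```bash
python3 -m handwheel '33 -46 13 0 -1;33 -46 13 0 -1;33 -46 13 0 -1;33 -46 13 0 -1'|grep pos;  python3 look.py buff 50; python3 d.py 598 -236 10 -5.3
```

```text
eef_pos: [0.5992, -0.2349, 0.1124]
(597, -349, 101, 71, 7.3, (np.int64(90), np.int64(224)))
(596, -237, 104, 51, -5.3, (np.int64(273), np.int64(217)))
t 14.6 pos [ 599.8 -234.9  112.8] yaw 174.7 | shift [  1.7  -1.3 102.8] dist 103.0 spin 0.0 q6 -1.89 tilt [-0.  0. -1.] F [-0.1  0.3  0.2] op 88.2
```

```bash
python3 -m handwheel '1 -2 50 0 -1;1 -2 85 0 -1;1 -2 99 0 -1;1 -2 102 0 0;1 -2 102 0 1;1 -2 102 0 1;1 -2 102 0 1;1 -2 102 0 1;1 -2 102 0 1;1 -2 102 0 1' 40 | grep -E 'pos|force|open'; python3 -m handwheel '0 0 0 0 1;0 0 -10 0 1;0 0 -50 0 1;0 0 -100 0 1;0 0 -120 0 1' | grep -E 'pos|force|open';python3 d.py 607 187 65 93.9
```

```text
eef_pos: [0.5995, -0.2382, 0.0123]
force: [-0.7, 1.1, 6.4]
opening: 0.0496
eef_pos: [0.6001, -0.239, 0.1354]
force: [0.7, -1.4, -3.3]
opening: 0.0496
t 16.1 pos [ 600.1 -239.   135.4] yaw 174.7 | shift [ 33.  424.9  69.3] dist 432.0 spin 1.41 q6 -1.9 tilt [-0.005 -0.002 -1.   ] F [ 0.7 -1.4 -3.3] op 49.6
```

```bash
python3 -m handwheel '33 425 0 1.41 1;33 425 0 1.41 1;33 425 0 1.41 1;33 425 0 1.41 1;33 425 0 1.41 1;33 425 0 1.41 1;33 425 0 1.41 1;33 425 0 1.41 1;33 425 0 1.41 1;33 425 40 1.41 1' | grep -E 'open'; python3 -m handwheel '0 0 0 0 1;0 0 0 0 1;0 0 0 0 1' | grep -E 'pos|force|open';python3 d.py 607 187 19 93.9
```

```text
opening: 0.0497
eef_pos: [0.6053, 0.1876, 0.0914]
force: [0.1, 0.6, -3.3]
opening: 0.0495
t 17.4 pos [605.3 187.6  91.4] yaw 93.9 | shift [-0.7  1.6 72.4] dist 72.0 spin 0.0 q6 0.19 tilt [-0.     0.001 -1.   ] F [ 0.1  0.6 -3.3] op 49.5
```

```bash
python3 -m handwheel '-1 2 35 0 1;-1 2 60 0 1;-1 2 69 0 1;-1 2 72 0 1;-1 2 73 0 1;-1 2 73 0 1' | grep -E 'pos|force|open';python3 -m handwheel '0 0 0 0 -0.5;0 0 0 0 -0.5;0 0 0 0 -0.5;0 0 0 0 -0.5;0 0 -20 0 -0.7;0 0 -60 0 -1;0 0 -95 0 -1;0 0 -95 0 -1' | grep -E 'pos|force|open'; python3 look.py buff 56; python3 d.py 599 -360 120 7.4
```

```text
eef_pos: [0.6084, 0.1876, 0.0194]
force: [0.6, 0.1, -3.6]
opening: 0.0496
eef_pos: [0.6114, 0.1887, 0.1194]
force: [1.8, -0.0, 0.1]
opening: 0.0881
(606, 229, 176, 50, -85.5, (np.int64(269), np.int64(142)))
t 18.9 pos [609.6 188.3 116.5] yaw 93.9 | shift [-546.3  -47.9   -4.6] dist 548.0 spin 1.51 q6 0.19 tilt [ 0.001  0.007 -1.   ] F [ 0.5 -0.3  0.3] op 88.1
```

```bash
python3 -m handwheel '-546 -48 -20 1.51 -1;-546 -48 -20 1.51 -1;-546 -48 -20 1.51 -1;-546 -48 -20 1.51 -1;-546 -48 -20 1.51 -1;-546 -48 -20 1.51 -1;-546 -48 -20 1.51 -1;-546 -48 -20 1.51 -1;-546 -48 -20 1.51 -1;-546 -48 -20 1.51 -1'|grep pos; python3 d.py 599 -360 120 7.4
```

```text
eef_pos: [0.5956, -0.3135, 0.1288]
t 19.9 pos [ 595.6 -313.5  128.8] yaw 7.6 | shift [-2.7 46.5  8.7] dist 47.0 spin 0.003 q6 0.92 tilt [-0.002 -0.002 -1.   ] F [0.7 0.2 0.4] op 88.2
```

```bash
python3 -m handwheel '-3 46 14 0 -1;-3 46 14 0 -1;-3 46 14 0 -1;-3 46 14 0 -1'|grep pos;  python3 look.py buff 50; python3 d.py 599 -360 10 7.4
```

```text
eef_pos: [0.5997, -0.3567, 0.1154]
(603, -360, 106, 50, 7.3, (np.int64(284), np.int64(219)))
t 20.3 pos [ 600.1 -356.4  116. ] yaw 8.0 | shift [ -1.5   3.5 106. ] dist 106.0 spin 0.011 q6 0.86 tilt [-0.001 -0.001 -1.   ] F [-0.1 -0.6 -0.8] op 87.9
```

```bash
python3 -m handwheel '0 3 50 0.01 -1;0 3 85 0.01 -1;0 3 102 0.01 -1;0 3 105 0.01 0;0 3 105 0.01 1;0 3 105 0.01 1;0 3 105 0.01 1;0 3 105 0.01 1;0 3 105 0.01 1;0 3 105 0.01 1' 40 | grep -E 'pos|force|open'; python3 -m handwheel '0 0 0 0 1;0 0 -10 0 1;0 0 -50 0 1;0 0 -100 0 1;0 0 -130 0 1' | grep -E 'pos|force|open';python3 d.py 614 82 65 93.9
```

```text
eef_pos: [0.602, -0.3612, 0.0138]
force: [-0.4, 2.7, 7.3]
opening: 0.0495
eef_pos: [0.6014, -0.3618, 0.145]
force: [1.3, -0.8, -5.6]
opening: 0.0497
t 21.8 pos [ 601.4 -361.8  145. ] yaw 7.4 | shift [  69.3 -438.7   79.2] dist 451.0 spin -1.51 q6 0.87 tilt [ 0.002  0.002 -1.   ] F [ 1.3 -0.8 -5.6] op 49.7
```

```bash
python3 -m handwheel '69 -440 0 -1.51 1;69 -440 0 -1.51 1;69 -440 0 -1.51 1;69 -440 0 -1.51 1;69 -440 0 -1.51 1;69 -440 0 -1.51 1;69 -440 0 -1.51 1;69 -440 0 -1.51 1;69 -440 0 -1.51 1;69 -440 0 -1.51 1' | grep -E 'open'; python3 -m handwheel '0 0 20 0 1;0 0 50 0 1;0 0 50 0 1;0 0 50 0 1' | grep -E 'pos|force|open';python3 d.py 614 84.5 20 93.9
```

```text
opening: 0.0496
eef_pos: [0.6112, 0.0838, 0.0906]
force: [0.6, 0.3, -4.4]
opening: 0.0497
t 23.2 pos [611.2  83.8  90.6] yaw 93.3 | shift [ 0.6  3.1 70.6] dist 71.0 spin -0.01 q6 0.04 tilt [-0.    -0.004 -1.   ] F [ 0.6  0.3 -4.4] op 49.7
```

```bash
python3 -m handwheel '0 3 35 -0.01 1;0 3 58 -0.01 1;0 3 67 -0.01 1;0 3 70 -0.01 1;0 3 71 -0.01 1;0 3 71 -0.01 1' | grep -E 'pos|force|open';python3 -m handwheel '0 0 0 0 -0.5;0 0 0 0 -0.5;0 0 0 0 -0.5;0 0 0 0 -0.5;0 0 -20 0 -0.7;0 0 -60 0 -1;0 0 -95 0 -1;0 0 -115 0 -1' | grep -E 'pos|force|open'; python3 d.py 607 -100 130 8.5
```

```text
eef_pos: [0.6172, 0.0844, 0.0225]
force: [0.0, -0.3, -4.3]
opening: 0.0499
eef_pos: [0.6176, 0.0845, 0.1396]
force: [-0.2, -0.1, 0.5]
opening: 0.0879
t 24.6 pos [617.6  84.5 139.6] yaw 93.9 | shift [-183.4  -23.2    9.5] dist 185.0 spin 1.49 q6 0.03 tilt [ 0.     0.005 -1.   ] F [-0.2 -0.1  0.5] op 87.9
```

```bash
python3 -m handwheel '-183 -23 0 1.49 -1;-183 -23 0 1.49 -1;-183 -23 0 1.49 -1;-183 -23 0 1.49 -1;-183 -23 0 1.49 -1;-183 -23 0 1.49 -1;-183 -23 0 1.49 -1;-183 -23 0 1.49 -1;-183 -23 0 1.49 -1;-183 -23 9 1.49 -1'|grep pos; python3 -m handwheel '0 0 0 0 -1;0 0 0 0 -1;0 0 0 0 -1'|grep pos
python3 look.py white 50; python3 d.py 607 -100 10 8.5; cat > tw.py <<'E'
import sys
from h import *
im=get_image("top");np.save("tw.npy",im);cm=cam("top");hsv=cv2.cvtColor(im,cv2.COLOR_RGB2HSV);H,S,V=[hsv[...,i].astype(int) for i in range(3)]
b=cv2.morphologyEx(((H>14)&(H<20)&(S>158)&(V>80)).astype(np.uint8),cv2.MORPH_OPEN,np.ones((3,3),np.uint8));b[:160]=0;b[235:]=0;b[:,:120]=0;b[:,260:]=0
for r in rects(cm,b,.056,200): print("buff",r)
w=((S<45)&(V>120));w[:160]=0;w[290:]=0;w[:,:120]=0;w[:,440:]=0
for r in rects(cm,w,float(sys.argv[1]),250): print("white",r)
save(cv2.resize(im[150:290,110:430],None,fx=2.4,fy=2.4,interpolation=cv2.INTER_CUBIC),"tw.png")
E
python3 tw.py .05
```

```text
eef_pos: [0.6065, -0.1001, 0.1284]
eef_pos: [0.6054, -0.0998, 0.1271]
(610, -100, 104, 49, 8.3, (np.int64(279), np.int64(211)))
t 25.9 pos [605.5 -99.8 127.2] yaw 8.6 | shift [  1.4   0.4 117.2] dist 117.0 spin 0.002 q6 1.22 tilt [ 0.001  0.    -1.   ] F [ 0.4  0.3 -0.3] op 88.1
buff (603, 240, 199, 53, -85.9, (np.int64(165), np.int64(196)))
buff (615, 82, 98, 53, -86.0, (np.int64(229), np.int64(189)))
white (454, -355, 100, 49, 3.4, (np.int64(404), np.int64(251)))
white (577, -104, 49, 42, -81.0, (np.int64(302), np.int64(205)))
```

View pics/tw.png

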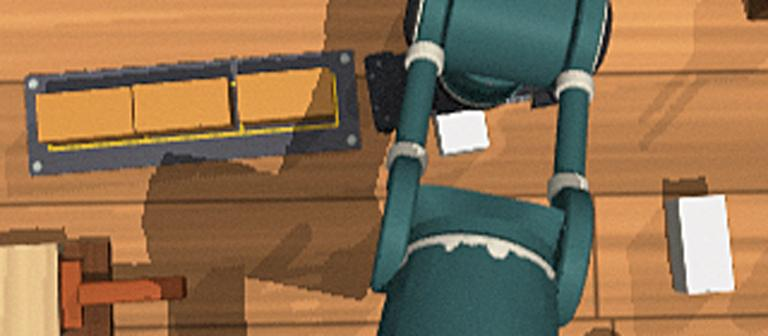

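The three buff bricks sit on the outlines, centres about (602,290), (607,190) and (615,82), within about 3 mm. Next, the first white brick.

```bash
python3 -m handwheel '2 0 50 0 -1;2 0 95 0 -1;2 0 112 0 -1;2 0 115 0 0;2 0 115 0 1;2 0 115 0 1;2 0 115 0 1;2 0 115 0 1;2 0 115 0 1;2 0 115 0 1' 40 | grep -E 'pos|force|open'; python3 -m handwheel '0 0 0 0 1;0 0 -10 0 1;0 0 -50 0 1;0 0 -100 0 1;0 0 -145 0 1' | grep -E 'pos|force|open';python3 d.py 603.5 239 120 93.9
```

```text
eef_pos: [0.6087, -0.1, 0.0137]
force: [-0.4, -0.6, 6.5]
opening: 0.0495
eef_pos: [0.6062, -0.0992, 0.158]
force: [1.0, 0.2, -2.5]
opening: 0.0497
t 27.5 pos [606.2 -99.2 158. ] yaw 8.5 | shift [  47.5 -334.8   38.2] dist 340.0 spin -1.49 q6 1.22 tilt [-0.002 -0.001 -1.   ] F [ 1.   0.2 -2.5] op 49.7
```

```bash
python3 -m handwheel '47 -336 0 -1.49 1;47 -336 0 -1.49 1;47 -336 0 -1.49 1;47 -336 0 -1.49 1;47 -336 0 -1.49 1;47 -336 0 -1.49 1;47 -336 0 -1.49 1;47 -336 0 -1.49 1;47 -336 0 -1.49 1;47 -336 0 -1.49 1' | grep -E 'open'; python3 -m handwheel '0 0 20 0 1;0 0 40 0 1;0 0 40 0 1;0 0 40 0 1' | grep -E 'pos|force|open';python3 d.py 603.5 240 71 93.9
```

```text
opening: 0.0496
eef_pos: [0.6029, 0.2394, 0.1162]
force: [-0.1, 0.2, -2.0]
opening: 0.0495
t 28.9 pos [602.9 239.4 116.2] yaw 93.9 | shift [ 0.5  0.7 45.2] dist 45.0 spin -0.0 q6 0.27 tilt [-0.001 -0.002 -1.   ] F [-0.1  0.2 -2. ] op 49.5
```

```bash
python3 -m handwheel '0 0 25 0 1;0 0 38 0 1;0 0 43 0 1;0 0 45 0 1;0 0 46 0 1;0 0 46 0 1' | grep -E 'pos|force|open';python3 -m handwheel '0 0 0 0 -0.5;0 0 0 0 -0.5;0 0 0 0 -0.5;0 0 0 0 -0.5;0 0 -20 0 -0.7;0 0 -60 0 -1;0 0 -90 0 -1;0 0 -90 0 -1' | grep -E 'pos|force|open'; python3 look.py white 106; python3 d.py 454 -355 130 3.4
```

```text
eef_pos: [0.6045, 0.2399, 0.0716]
force: [0.1, 0.7, -2.2]
opening: 0.0497
eef_pos: [0.6076, 0.2411, 0.1672]
force: [1.9, 0.2, 0.7]
opening: 0.0879
(600, 261, 178, 65, -78.2, (np.int64(252), np.int64(173)))
t 30.4 pos [606.  240.5 164.4] yaw 93.9 | shift [-583.9 -192.4   32.1] dist 616.0 spin -1.562 q6 0.27 tilt [ 0.002  0.006 -1.   ] F [ 0.2 -0.  -0.6] op 88.1
```

```bash
python3 -m handwheel '-584 -192 0 1.58 -1;-584 -192 0 1.58 -1;-584 -192 0 1.58 -1;-584 -192 0 1.58 -1;-584 -192 0 1.58 -1;-584 -192 0 1.58 -1;-584 -192 0 1.58 -1;-584 -192 0 1.58 -1;-584 -192 0 1.58 -1;-584 -192 0 1.58 -1'|grep pos; python3 tw.py .05; python3 d.py 454 -355 130 3.4
```

```text
eef_pos: [0.4784, -0.246, 0.1591]
buff (597, 316, 51, 45, 4.9, (np.int64(134), np.int64(199)))
buff (608, 164, 53, 47, 0.1, (np.int64(196), np.int64(193)))
buff (615, 82, 99, 53, -86.4, (np.int64(228), np.int64(190)))
white (611, 248, 110, 58, -86.2, (np.int64(163), np.int64(194)))
t 31.4 pos [ 476.9 -252.9  159.4] yaw 7.1 | shift [-35.2  98.4  29.9] dist 109.0 spin 0.064 q6 0.92 tilt [-0.003  0.004 -1.   ] F [ 0.5 -4.2  0.4] op 87.8
```

```bash
python3 -m handwheel '-35 98 35 0.064 -1;-35 98 35 0.064 -1;-35 98 35 0.064 -1;-35 98 35 0.064 -1;-35 98 35 0.064 -1'|grep pos;  python3 look.py white 50; python3 d.py 454 -355 12 3.4
```

```text
eef_pos: [0.459, -0.3453, 0.125]
(464, -502, 98, 65, 18.0, (np.int64(512), np.int64(226)))
(458, -356, 105, 49, 3.3, (np.int64(293), np.int64(220)))
t 31.9 pos [ 459.4 -345.2  125.5] yaw 4.3 | shift [ -6.1   9.5 113.5] dist 114.0 spin 0.017 q6 0.81 tilt [-0.    -0.001 -1.   ] F [-1.   0.6 -0.3] op 88.1
```

```bash
python3 -m handwheel '0 0 0 0 -1;0 0 0 0 -1'|grep pos; python3 d.py 455.5 -356 12 3.4
```

```text
eef_pos: [0.46, -0.3455, 0.1264]
t 32.1 pos [ 460.  -345.5  126.4] yaw 4.4 | shift [ -5.4  10.  114.4] dist 115.0 spin 0.017 q6 0.81 tilt [ 0.001  0.    -1.   ] F [-0.4 -0.3  0.7] op 88.2
```

```bash
python3 -m handwheel '-5 10 50 0.017 -1;-5 10 95 0.017 -1;-5 10 110 0.017 -1;-5 10 113 0.017 0;-5 10 113 0.017 1;-5 10 113 0.017 1;-5 10 113 0.017 1;-5 10 113 0.017 1;-5 10 113 0.017 1;-5 10 113 0.017 1' 40 | grep -E 'pos|force|open'; python3 -m handwheel '0 0 0 0 1;0 0 -10 0 1;0 0 -50 0 1;0 0 -100 0 1;0 0 -145 0 1' | grep -E 'pos|force|open';python3 d.py 610.5 136 120 93.9
```

```text
eef_pos: [0.4561, -0.3576, 0.0146]
force: [-0.9, 2.4, 6.3]
opening: 0.05
eef_pos: [0.4543, -0.3566, 0.1593]
force: [0.8, -0.4, -2.7]
opening: 0.0498
t 33.6 pos [ 454.3 -356.6  159.3] yaw 3.3 | shift [ 184.4 -482.8   39.4] dist 518.0 spin 1.56 q6 0.8 tilt [-0.001 -0.001 -1.   ] F [ 0.8 -0.4 -2.7] op 49.8
```

```bash
python3 -m handwheel '184 -483 0 -1.581 1;184 -483 0 -1.581 1;184 -483 0 -1.581 1;184 -483 0 -1.581 1;184 -483 0 -1.581 1;184 -483 0 -1.581 1;184 -483 0 -1.581 1;184 -483 0 -1.581 1;184 -483 0 -1.581 1;184 -483 0 -1.581 1' | grep -E 'open'; python3 -m handwheel '0 0 0 0 1;0 0 0 0 1' | grep -E 'pos|force|open';python3 d.py 610.5 136 115 93.9
```

```text
opening: 0.0499
eef_pos: [0.6052, 0.1208, 0.1574]
force: [-0.7, -0.7, -1.8]
opening: 0.0501
t 34.9 pos [605.2 120.8 157.4] yaw 89.4 | shift [15.3  5.2 42.4] dist 45.0 spin -0.079 q6 0.17 tilt [-0.001 -0.001 -1.   ] F [-0.7 -0.7 -1.8] op 50.1
```

```bash
python3 -m handwheel '14 5 20 -0.079 1;14 5 42 -0.079 1;14 5 42 -0.079 1;14 5 42 -0.079 1' | grep -E 'open';python3 d.py 610.5 134.5 71.5 93.9
```

```text
opening: 0.0496
t 35.2 pos [609.9 132.1 115.3] yaw 93.7 | shift [ 2.4  0.8 43.8] dist 44.0 spin -0.004 q6 0.11 tilt [-0.001 -0.002 -1.   ] F [ 0.2  0.4 -2. ] op 49.6
```

```bash
python3 -m handwheel '2 0 22 0 1;2 0 36 0 1;2 0 41 0 1;2 0 44 0 1;2 0 44.5 0 1;2 0 44.5 0 1' | grep -E 'pos|force|open';python3 -m handwheel '0 0 0 0 -0.5;0 0 0 0 -0.5;0 0 0 0 -0.5;0 0 0 0 -0.5;0 0 -20 0 -0.7;0 0 -60 0 -1;0 0 -110 0 -1;0 0 -130 0 -1' | grep -E 'pos|force|open';  python3 d.py 420 -100 220 93.9
```

```text
eef_pos: [0.6113, 0.1357, 0.072]
force: [-0.1, -0.5, -2.8]
opening: 0.0497
eef_pos: [0.6134, 0.1362, 0.2072]
force: [1.3, -0.8, 0.1]
opening: 0.0878
t 36.6 pos [613.4 136.2 207.2] yaw 93.8 | shift [-222.9 -208.5  -14.7] dist 306.0 spin -0.002 q6 0.11 tilt [ 0.001  0.008 -1.   ] F [ 1.3 -0.8  0.1] op 87.8
```

Move clear for a final check.

```bash
python3 -m handwheel '-223 -208 -15 0 -1;-223 -208 -15 0 -1;-223 -208 -15 0 -1;-223 -208 -15 0 -1;-223 -208 -15 0 -1;-223 -208 -15 0 -1;-223 -208 -15 0 -1;-223 -208 -15 0 -1'|grep pos; python3 tw.py .106; python3 - <<'E'
from h import *
a=np.load("tw.npy");b=get_image("side");A=cv2.resize(a[110:350,70:350],(400,343));B=cv2.resize(b[60:360,100:450],(400,343));save(np.hstack([A,B]),"fin.png")
E
```

```text
eef_pos: [0.4176, -0.1015, 0.2168]
buff (596, 316, 52, 45, 5.2, (np.int64(134), np.int64(199)))
buff (617, 59, 53, 52, 4.4, (np.int64(238), np.int64(189)))
white (603, 237, 102, 55, -86.2, (np.int64(163), np.int64(194)))
white (610, 134, 100, 55, -86.2, (np.int64(205), np.int64(191)))
```

View pics/fin.png

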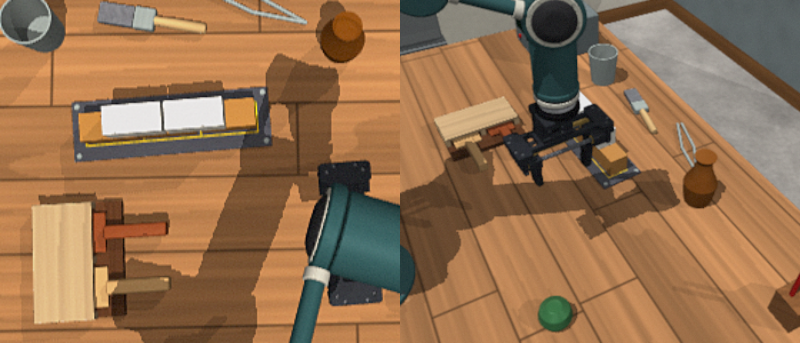

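```bash
python3 -c "
from rig import ctrl,telemetry
print(telemetry.state()['t'],ctrl.sign_off())"
```

```text
the job is handed in; nothing more can be done
37.55 None
```

The job is handed in at 37.6 s of the 210 s allowed, and every check I could make was met; the system gave no verdict.

- **Paddle:** It is in the empty slot, released and in line. I estimate the tip about 93 mm in, from the arm's position and how I held the paddle. Its handle sits as deep as the fixed pale one.
- **Buff bricks:** I laid them in the three base places. The top camera, before the whites went on, put them at about (602,290), (607,190) and (615,82) mm, each within about 3 mm of its mark. Two of them nearly touch instead of standing 4 mm apart, which is inside the tolerance.
- **White bricks:** Only two white bricks were there. They are over the two joints, measured at (603,237) and (610,134) mm, about 2 mm from the mid places and in line with the wall. There was no third brick for the top place.
- **Glass:** The vase and paperweight looked untouched in the last pictures.
- **Robot:** The arm was clear of everything at hand-in. I saw no grip slip and no brick knocked aside.

I did not measure brick heights separately. The last side picture had the arm in front of most of the wall, so the final brick check rests on the top view. No check failed or disagreed beyond a few millimetres.

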